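Find the true seal stone on the balance and wedge it in the carving bed

ROBOT

A 6-joint arm with a two-finger parallel gripper is mounted at the origin on the work surface. World frame = base frame: x ahead of the robot, y to its left, z up, the work surface at z = 0. Lengths are in m, angles in rad, forces in N, time in s.
With the tool pointing down it reaches from about 0.325 to 0.925 m from the base axis. Payload 3.1 kg.
Tool frame: the origin (TCP) lies on the centre line of the jaws, within the pads' length; the fingertips stand 17 mm ahead of it and the grasp point (between the pads) lies 2 mm behind it (bot.tips_ahead is the distance from the TCP to the fingertips, in m); z points along the fingers, y is the direction in which the jaws open and shut (so a half turn about z gives the same grasp; the last joint's range is limited). The gripper opens to 85 mm and grips with 20 to 120 N. Pads are 22 mm wide; open, the fingers measure 114 mm over their backs; the gripper's body (76 mm by 85 mm) begins 54 mm behind the grasp point. The pads swing forward as they close: fully open they stand 13 mm farther back than shut.
Start: joints at [1.221, 0.217, 1.613, -0, 1.311, -0.112], TCP at [0.147, 0.607, 0.248] pointing down, gripper open.
Joint ranges: [-2.75, 2.75], [-0.78, 2.1], [0.31, 2.55], [-1.13, 4.27], [0.13, 2.63], [-2.58, 2.58]. Speed limits (rad/s): [2.79, 2.79, 3.14, 3.14, 3.14, 3.14].

INTERFACE

Orientations are given as a 3x3 rotation matrix whose columns are the frame's x, y, z axes.
In Python, from rig import bot, grab_frame, workorder gives the robot as it stands.
- The arm moves only by the tool arm_command, never from a script. Its argument "targets" is a list of rows, each a list of 7 numbers: the turn, a rotation vector about the tool's x, y, z in rad, then the shift along the tool's x, y, z in cm, then the finger opening in cm, from 0 to 8.54. A call has 1 to 10 rows; each row is the pose to reach, as a shift and turn from the pose commanded when the call began, along the tool's axes at that moment; what a row does not reach only later rows make up. A row lasts 1/10 s, in which the tool goes at most 50 mm and 8.59 degrees, less where a joint would pass 70% of its speed; a pose out of reach is approached as far as the arm can. A call with a gripper value outside its range is refused whole. The fingers move at their own pace and stop on an object; "squeeze" is the grip in N (left out, the last holds). Time passes only in rows, so rows that repeat a pose let the fingers close. It gives the time, the measured TCP pose, the force and the opening at its end, in the units of the state.
- bot.observe(): the state, without advancing time (a new reading comes with each control period).
- grab_frame(name): name is "scene" or "top" or "wrist"; returns a dict with "frame" (384x512x3 uint8, red, green, blue), "fx", "fy", "cx", "cy" (pixels), "rvec" (rotation vector, rad) and "tvec" (3), from world to camera coordinates, as OpenCV has them. Camera axes: x right, y down, z forward; pixel columns grow to the right and rows downward; lengths in m; the calibration is good to about 2 mm. A picture is of the moment at which its call begins. There is no depth.
- workorder.close_job(): hands the job in, once; it reports no verdict.
The state is a dict: "clock": time; "joint_pos": joint angles; "qd": joint speeds; "tau": joint torques, N m; "ee_pos": TCP position; "ee_rot": TCP orientation; "force": force on the tool from outside, world axes, zero at the start; "torque": the same for the moment, N m; "gripper_width": opening from 0.0 (shut) to 1.0 (fully open).
Only numpy, scipy, OpenCV 4.12 (cv2) and the standard library are available. Lean on these libraries where they do the work, as an engineer would, in place of code of your own. Each camera call takes 0.05 s, during which the arm holds its last target. There are 200 camera calls.

TASK

One of the two seal blanks is true stone and the other a lighter resin cast: set them gently on opposite pans of the balance, let go, and let the beam tip to show which is heavier. Then stand the heavier one upright in the slot of the seal-carving bed, fully down on the slot's floor, and push the wedge down until the jaw holds it firmly, by feel and not so hard that the stone is crushed. Leave the lighter one standing on its pan and do not disturb the painter's other things.

Things in the scene. Friction and masses are not known exactly. Their poses are not given: they have to be found in the camera images.
- stone_green: seal blank, grey-green, upright square prism 30 x 30 x 75 mm tall; origin at the centre of its underside, z up. 100 to 195 g: either blank may be the heavier, by at least 50 g; it cannot be seen
- stone_rust: seal blank, rust-red, upright square prism 31 x 31 x 75 mm tall; origin at the centre of its underside, z up. 100 to 195 g: either blank may be the heavier
- balance: green cast equal-arm counter balance fixed on the table, base 250 mm along its y, 85 mm along its x; origin under its middle. Beam along its y, pans centred 105 mm to each side (near pan at +y, far pan at -y). Middle housing, pointer plate up to 118 mm high
- pan_near: round brass pan, 102 mm across its rim, that stands on the +y end of the beam and stays level; origin under its middle, 100 mm above the table when level; its flat floor (94 mm across) is 3 mm above the origin, its rim 7 mm above it
- pan_far: the same brass pan at the -y end of the beam
- beam (a joint): tilt of the beam, rad: 0 level, +0.086 near pan fully up (9 mm above level, far pan 9 mm below), -0.086 near pan fully down. It swings freely and comes to rest within a second of loading. A touched pan gives way under 1 to 2 N until it stands on its rubber stop 9 mm below level; press no pan with more than 20 N
- seal_bed: dark hardwood seal-carving bed fixed on the table, 148 mm along its x (-61 to +87 mm from the seat centre), 74 mm along its y, 56 mm high; origin on the underside, 3 mm to the -x side of the seat centre. A slot along x, 42 mm wide in y and 22 mm deep, is open at the top; in it the blank stands between a packing piece (towards -x) and the jaw (towards +x)
- seat (a point): centre of the seat on the slot's floor, 34 mm above the table, axes as the bed's. The cork-lined packing piece is fixed but was set by hand: its face lies 19 to 24 mm from here towards -x, not measured. Packing and jaw stand 4 mm above the bed's top and have 4 mm lead-in slopes on their upper edges
- jaw: cork-faced sliding jaw at the +x side of the seat; its face is 21.5 mm towards +x from its origin, that is 18.5 mm from the seat centre when open (wedge at 0). The wedge drives it towards the packing (-x): 0.433 mm per mm of wedge travel, 13 mm at most
- wedge (a joint): how far the wedge is pushed down, m: 0 fully up (as found or nearly), 0.030 fully down. It stays where it is left and moves down with about 6 N; once the blank is nipped the force rises steeply, 2 N per mm or more. With 9 to 13 N on the wedge the blank is held firmly (about 14 N at the jaw); pushed clearly harder, or a few mm too far, the jaw passes 30 N and crushes it
- wedge_top (a point): middle of the flat top of the wedge's head (30 mm along bed x, 36 mm along y), 53 mm from the seat centre towards bed +x; 103 mm above the table when fully up
- brush: bystander: paint brush 200 mm long lying on the mat
- palette: bystander: round white palette, 160 mm across, 9 mm high
- ink_dish: bystander: black two-well ink dish 65 x 120 x 22 mm
- paste_pot: bystander: round blue porcelain seal-paste pot, 60 mm across, 34 mm high
- paint_orange: bystander: orange paint bottle, 34 mm across, 85 mm tall
- paint_green: bystander: green paint bottle, 34 mm across, 85 mm tall

How it is judged:
On the way, in this order (a step that is already met when the one before it is completed fails the run):
1. both blanks stand on opposite pans, let go, and the beam has tipped (pans 5 mm or more off level) and is at rest (((contact force between stone_green and pan_near above 0.6 N and contact force between stone_rust and pan_far above 0.6 N) or (contact force between stone_rust and pan_near above 0.6 N and contact force between stone_green and pan_far above 0.6 N)) and (value of joint beam above 0.048 rad or value of joint beam below -0.048 rad) and contact force between the fingers and stone_green below 0.05 N and contact force between the fingers and stone_rust below 0.05 N and linear speed of each of stone_green, stone_rust below 0.01 m/s), for 0.3 s.
2. a blank stands in the bed's slot, on its floor (((z of stone_green in the frame of seat between -0.003 and 0.003 m and horizontal distance between stone_green and seat below 0.014 m and angle between stone_green's own z axis and vertical below 0.06 rad) or (z of stone_rust in the frame of seat between -0.003 and 0.003 m and horizontal distance between stone_rust and seat below 0.014 m and angle between stone_rust's own z axis and vertical below 0.06 rad))), for 0.1 s.
At the end, for the whole second after the job is handed in: The heavier blank stands upright and square to the jaw (within 0.06 rad) on the slot's floor (within 3 mm; 14 mm from the seat centre), nipped by the jaw with over 5 N; the lighter blank rests on a pan; both are let go and at rest ((((z of stone_green in the frame of seat between -0.003 and 0.003 m and horizontal distance between stone_green and seat below 0.014 m and angle between stone_green's own z axis and vertical below 0.06 rad) and contact force between stone_green and jaw above 5 N and (angle between the x axis of stone_green and the x axis of seal_bed, either way round below 0.06 rad or angle between the y axis of stone_green and the x axis of seal_bed, either way round below 0.06 rad) and (contact force between stone_rust and pan_near between 0.6 and 1.4 N or contact force between stone_rust and pan_far between 0.6 and 1.4 N)) or ((z of stone_rust in the frame of seat between -0.003 and 0.003 m and horizontal distance between stone_rust and seat below 0.014 m and angle between stone_rust's own z axis and vertical below 0.06 rad) and contact force between stone_rust and jaw above 5 N and (angle between the x axis of stone_rust and the x axis of seal_bed, either way round below 0.06 rad or angle between the y axis of stone_rust and the x axis of seal_bed, either way round below 0.06 rad) and (contact force between stone_green and pan_near between 0.6 and 1.4 N or contact force between stone_green and pan_far between 0.6 and 1.4 N))) and contact force between the fingers and stone_green below 0.05 N and contact force between the fingers and stone_rust below 0.05 N and linear speed of each of stone_green, stone_rust below 0.01 m/s and velocity of joint wedge between -0.002 and 0.002 m/s); the robot touches nothing.
It fails at once if the jaw squeezes a blank that stands in the slot with more than 30 N ((contact force between stone_green and jaw above 30 N and z of stone_green in the frame of seat below 0.004 m and horizontal distance between stone_green and seat below 0.02 m) or (contact force between stone_rust and jaw above 30 N and z of stone_rust in the frame of seat below 0.004 m and horizontal distance between stone_rust and seat below 0.02 m)).
It fails at once if a pan is pressed by anything with more than 20 N (contact force between any of pan_near, pan_far and anything else above 20 N).
It fails at once if a blank is tipped over (more than 0.6 rad) (angle between any of stone_green, stone_rust's own z axis and vertical above 0.6 rad).
It fails at once if another thing of the painter's is moved by more than 20 mm (distance of any of brush, palette, ink_dish, paste_pot, paint_orange, paint_green from where it was at the start of the episode above 0.02 m).
It also fails if it takes over 72 s, if anything falls off the work surface, if the arm or the gripper's body presses on something with over 40 N, if the wrist force passes 120 N, or if a joint passes its speed limit or range.

## Working session

There is one attempt and no reset: what is moved stays moved. The work goes in short steps, Python scripts to look and compute and a tool call to move; the robot and the scene stay as the last step left them, time stands still between calls to the robot, and variables do not carry over. Pictures are saved under pics/ and viewed, about 8 in all and at most 12, crops included, and the job is handed in when it is done.

Besides the shell and the picture viewer there is one more tool, called after "Call:" as name(argument=value, ...) on one line, values as JSON. arm_command: Moves the arm, as the interface text tells. Its arguments: {"type":"object","properties":{"targets":{"type":"array"},"squeeze":{"type":"number"}},"required":["targets"]}

```bash
ls; mkdir -p pics; cat > h.py <<'E'
import numpy as np, cv2
from rig import bot, grab_frame, workorder
def cam(n,save=None):
    f=grab_frame(n); f['R']=cv2.Rodrigues(np.array(f['rvec'],float))[0]; f['t']=np.array(f['tvec'],float).ravel()
    if save: cv2.imwrite('pics/'+save,f['frame'][:,:,::-1])
    return f
def ray(f,u,v,z):
    d=f['R'].T@np.array([(u-f['cx'])/f['fx'],(v-f['cy'])/f['fy'],1]); c=-f['R'].T@f['t']
    return c+d*(z-c[2])/d[2]
def proj(f,p):
    q=f['R']@np.array(p,float)+f['t']; return [round(float(x),1) for x in (f['fx']*q[0]/q[2]+f['cx'],f['fy']*q[1]/q[2]+f['cy'])]
def rel(p,st=None):
    s=bot.observe(); return np.array(s['ee_rot']).T@(np.array(p)-np.array(s['ee_pos']))*100
E
python3 - <<'E'
from h import *
a=cam('scene','s1.png');b=cam('top','t1.png')
np.set_printoptions(precision=4,suppress=True)
for f in(a,b): print(f['fx'],f['cx'],f['cy'],-f['R'].T@f['t'],f['R'])
cv2.imwrite('pics/st1.png',cv2.resize(np.hstack([a['frame'],b['frame']])[:,:,::-1],(1024,384)))
s=bot.observe(); print(s['clock'],np.array(s['ee_pos']),np.array(s['ee_rot']),s['gripper_width'],s['force'],bot.tips_ahead)
E
```

```text
pics
387.7625338075153 259.63640435514384 192.01200868283385 [0.9577 0.3224 0.8952] [[-0.6198  0.7847 -0.0106]
 [ 0.6608  0.5146 -0.5464]
 [-0.4233 -0.3456 -0.8375]]
454.5106600326885 252.46026632688242 185.07541989743123 [0.4854 0.0098 1.151 ] [[-0.0082 -1.     -0.0051]
 [-0.9984  0.0085 -0.0553]
 [ 0.0553  0.0046 -0.9985]]
0.1 [0.147  0.6067 0.2471] [[-0.9719  0.2356 -0.0007]
 [ 0.2356  0.9719 -0.0021]
 [ 0.0002 -0.0022 -1.    ]] 0.9985864295418494 [0.2542 0.1545 0.417 ] 0.017
```

View pics/t1.png

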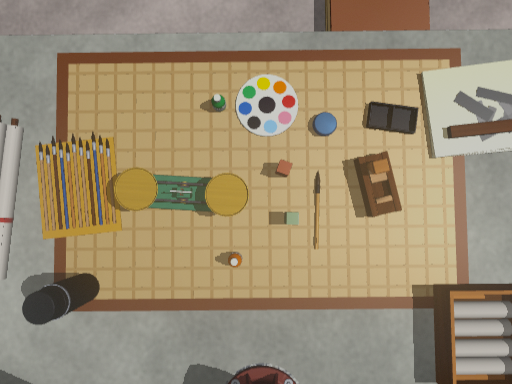

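View pics/s1.png

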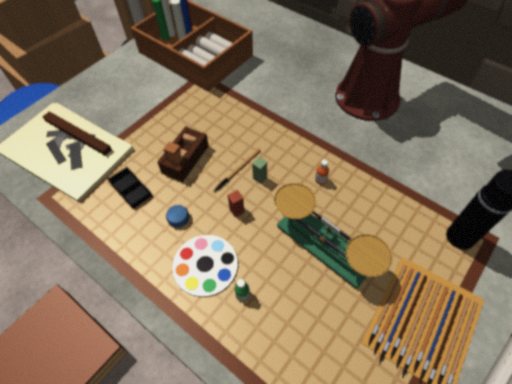

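The top view shows the rust blank at (284,168), green at (291,218), pans at (135,189) and (226,194), and the bed at (380,185) with the wedge head at about (381,166). The scene view agrees. I'll measure them with masks and take a closer crop.

```bash
cat > m.py <<'E'
from h import *
np.set_printoptions(precision=4,suppress=True)
b=cam('top'); im=b['frame']; hsv=cv2.cvtColor(im,cv2.COLOR_RGB2HSV)
def blob(x0,y0,x1,y1,cond,z,name):
    m=np.zeros(im.shape[:2],np.uint8); m[y0:y1,x0:x1]=cond[y0:y1,x0:x1]*255
    n,l,s,c=cv2.connectedComponentsWithStats(m); k=1+np.argmax(s[1:,4]); m=(l==k).astype(np.uint8)
    cn=cv2.findContours(m,0,1)[0][0]; pts=np.array([ray(b,u,v,z)[:2] for u,v in cn[:,0]],np.float32)
    r=cv2.minAreaRect(pts*1000); print(name,s[k],c[k],'rect mm',np.round(r[0],1),np.round(r[1],1),round(r[2],1))
H,S,V=[hsv[...,i].astype(int) for i in range(3)]
for p in [(284,165),(284,172),(291,217),(291,222),(380,165),(378,180),(385,199),(226,194),(181,191),(370,170)]: print(p,hsv[p[1],p[0]])
blob(270,155,300,185,((H<10)|(H>170))&(S>120),.075,'rust')
blob(275,205,305,230,(H>35)&(H<95),.075,'green')
pan=(H>15)&(H<28)&(S>170)
blob(198,170,252,220,pan,.105,'panR'); blob(105,165,165,215,pan,.105,'panL')
cr=im[140:260,100:420]; 
A=cv2.resize(im[145:230,262:412],(750,425),interpolation=cv2.INTER_CUBIC); cv2.imwrite('pics/c1.png',A[:,:,::-1])
E
python3 m.py
```

```text
(284, 165) [  9 139 169]
(284, 172) [ 10 139 172]
(291, 217) [ 45  54 165]
(291, 222) [ 45  53 165]
(380, 165) [ 15 154 167]
(378, 180) [ 17 109 178]
(385, 199) [ 16 107 184]
(226, 194) [ 22 164 174]
(181, 191) [ 42  23 146]
(370, 170) [ 15 134 101]
rust [279 160  12  12  57] [284.3333 165.6491] rect mm [588.5 -59.3] [26.5 24.5] 62.8
green [286 212  13  12 141] [292.1915 217.8865] rect mm [467.5 -77.9] [28.3 26. ] 89.2Traceback (most recent call last):
  File "m.py", line 14, in <module>
    blob(198,170,252,220,pan,.105,'panR'); blob(105,165,165,215,pan,.105,'panL')
    ~~~~^^^^^^^^^^^^^^^^^^^^^^^^^^^^^^^^^
  File "m.py", line 6, in blob
    n,l,s,c=cv2.connectedComponentsWithStats(m); k=1+np.argmax(s[1:,4]); m=(l==k).astype(np.uint8)
                                                     ~~~~~~~~~^^^^^^^^^
    return _wrapfunc(a, 'argmax', axis=axis, out=out, **kwds)
    return bound(*args, **kwds)
ValueError: attempt to get argmax of an empty sequence
```

```bash
sed -i 's/(H<10)|(H>170))&(S>120)/(H<13)\&(S>120)\&(V>140))/; s/^pan=.*/print(hsv[240,226],hsv[180,300],hsv[194,215:245:6],hsv[189,125:150:6]);pan=(S>150)\&(H>18)\&(H<26)/' m.py; python3 m.py
```

```text
(284, 165) [ 10 140 168]
(284, 172) [ 10 138 172]
(291, 217) [ 44  53 165]
(291, 222) [ 44  53 165]
(380, 165) [ 16 155 168]
(378, 180) [ 16 107 179]
(385, 199) [ 17 105 184]
(226, 194) [ 22 163 175]
(181, 191) [ 42  23 145]
(370, 170) [ 16 134 103]
rust [277 160  15  15 155] [283.9484 166.9613] rect mm [587.8 -60.3] [29.3 29.4] 70.9
green [286 212  13  12 140] [292.2357 217.8714] rect mm [467.5 -77.9] [28.3 26. ] 89.2
[ 20  93 186] [ 20  87 194] [[ 22 163 175]
 [ 22 165 175]
 [ 22 163 175]
 [ 22 163 175]
 [ 21 163 175]] [[ 21 166 172]
 [ 21 170 170]
 [ 21 168 170]
 [ 21 168 170]
 [ 22 166 169]]
panR [ 205  173   44   43 1424] [225.9775 194.1917] rect mm [522.9  75.5] [96.  98.8] 26.1
panL [ 111  165   47   50 1630] [132.9393 188.6509] rect mm [540.2 286.3] [114.9 102.1] 5.5
```

```bash
sed -n 1,3p m.py >/dev/null; ls pics
```

```text
c1.png
s1.png
st1.png
t1.png
```

View pics/c1.png

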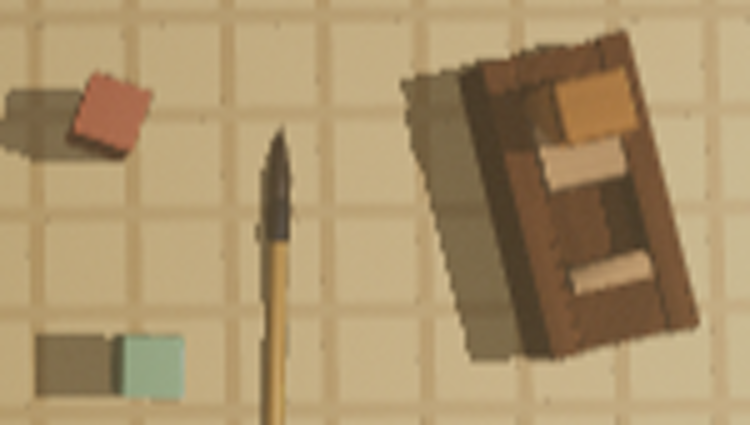

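The crop shows rust rotated by about 20°, green nearly square to the world, and the bed rotated by about 14° with its wedge at the top (+x). The pen pot on the left is roughly 0.2 m tall, so I'll raise the tool before crossing.

```bash
python3 - <<'E'
from h import *
np.set_printoptions(precision=2,suppress=True)
b=cam('top')
c=[(485,68),(628,32),(698,325),(555,357)]
P=np.array([ray(b,u/5+262-.4,v/5+145-.4,.056)[:2] for u,v in c]); print(P*1000)
l=P[0]+P[1]-P[2]-P[3]; print('bed yaw',np.degrees(np.arctan2(l[1],l[0])),np.linalg.norm(l)/2,np.linalg.norm(P[0]-P[1]),P.mean(0))
print(ray(b,135,189,.105), ray(b,85,285,0),ray(b,43,303,.215))
for p in [(.147,.607,.36),(.588,-.06,.36),(.588,-.06,.26)]: print(rel(p))
E
```

```text
[[ 608.91 -242.3 ]
 [ 625.8  -311.78]
 [ 483.98 -341.87]
 [ 469.21 -272.93]]
bed yaw 12.171213236810807 0.14399474272422766 0.07150088320312027 [ 0.55 -0.29]
[0.54 0.29 0.1 ] [0.3  0.44 0.  ] [0.3  0.44 0.21]
[  0.01  -0.02 -11.24]
[-58.56 -54.46 -11.18]
[-58.56 -54.45  -1.18]
```

Call:
arm_command(targets=[[0, 0, 0, 0, 0, -5, 8.5], [0, 0, 0, 0, 0, -10, 8.5], [0, 0, 0, -2, -2, -11.2, 8.5], [0, 0, 0.05, -5, -5, -11.2, 8.5], [0, 0, 0.1, -8.5, -8, -11.2, 8.5], [0, 0, 0.1, -12, -11, -11.2, 8.5], [0, 0, 0.1, -15.5, -14.5, -11.2, 8.5], [0, 0, 0.1, -19, -18, -11.2, 8.5], [0, 0, 0.1, -22.5, -21, -11.2, 8.5], [0, 0, 0.1, -26, -24, -11.2, 8.5]])

```text
clock: 1.25
ee_pos: [0.3439, 0.3112, 0.3604]
ee_rot: [[-0.944, 0.331, 0.001], [0.331, 0.944, 0.0], [-0.001, 0.001, -1.0]]
force: [1.0, 1.0, -0.6]
gripper_width: 0.995
```

Call:
arm_command(targets=[[0, 0, 0, -4, -3, 0, 8.5], [0, 0, 0, -8, -6, 0, 8.5], [0, 0, 0, -12, -9, 0, 8.5], [0, 0, 0, -16, -12, 0, 8.5], [0, 0, 0, -20, -15, 0, 8.5], [0, 0, 0, -24, -18, 0, 8.5], [0, 0, 0, -28, -21, 2, 8.5], [0, 0, 0, -32, -24, 5, 8.5], [0, 0, 0, -35.4, -27, 8, 8.5], [0, 0, 0, -35.4, -27, 10, 8.5]])

```text
clock: 2.25
ee_pos: [0.5896, -0.063, 0.2596]
ee_rot: [[-0.942, 0.335, 0.002], [0.335, 0.942, -0.002], [-0.002, -0.001, -1.0]]
force: [0.5, -0.8, 0.3]
gripper_width: 0.996
```

```bash
python3 - <<'E'
from h import *
np.set_printoptions(precision=4,suppress=True)
s=bot.observe(); print(s['clock'],s['ee_pos'],s['joint_pos'])
w=cam('wrist','w1.png'); print(-w['R'].T@w['t'],w['R'],w['fx'])
for p in [(.588,-.06,.075),(.467,-.078,.075),(.523,.0755,.103),(.55,-.29,.056)]: print(proj(w,p))
E
```

```text
2.25 [ 0.5896 -0.063   0.2596] [-0.2241  0.1391  1.6816 -0.0013  1.3186 -1.4534]
[ 0.5264 -0.0401  0.3851] [[ 0.3351  0.9422 -0.0005]
 [ 0.9084 -0.3229  0.2655]
 [ 0.25   -0.0894 -0.9641]] 341.87321407555925
[264.1, 170.0]
[196.0, 44.0]
[403.4, 40.3]
[36.9, 206.1]
```

View pics/w1.png

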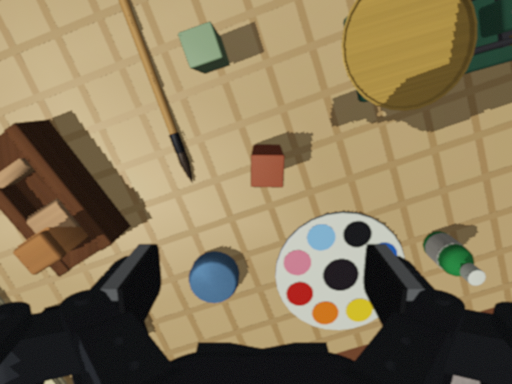

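The wrist view shows rust's top face at (267,169), nearly square to the tool, green at about (202,45), and the right pan at (408,42). All sit close to the predicted pixels.

```bash
cat > m2.py <<'E'
from h import *
np.set_printoptions(precision=2,suppress=True)
def blob(f,box,fn,z,name):
    im=f['frame']; hsv=cv2.cvtColor(im,cv2.COLOR_RGB2HSV).astype(int); H,S,V=hsv[...,0],hsv[...,1],hsv[...,2]
    x0,y0,x1,y1=box; m=np.zeros(im.shape[:2],np.uint8); m[y0:y1,x0:x1]=fn(H,S,V)[y0:y1,x0:x1]*255
    n,l,s,c=cv2.connectedComponentsWithStats(m); k=1+np.argmax(s[1:,4]); m=(l==k).astype(np.uint8)
    cn=max(cv2.findContours(m,0,1)[0],key=len); pts=np.array([ray(f,u,v,z)[:2] for u,v in cn[:,0]],np.float32)*1000
    r=cv2.minAreaRect(pts); print(name,s[k][4],c[k],'rect mm',np.round(r[0],1),np.round(r[1],1),'deg',round(r[2],1)); return pts
E
python3 - <<'E'
from m2 import *
w=cam('wrist')
hsv=cv2.cvtColor(w['frame'],cv2.COLOR_RGB2HSV)
print(hsv[150,267],hsv[170,267],hsv[44,200],hsv[65,212],hsv[50,222])
print(bot.observe()['clock'])
blob(w,(245,140,290,195),lambda H,S,V:((H<14)|(H>172))&(S>110)&(V>125),.075,'rust')
blob(w,(170,15,232,80),lambda H,S,V:(H>35)&(H<95)&(V>120),.075,'green')
p=blob(w,(330,0,490,120),lambda H,S,V:(S>150)&(H>18)&(H<26),.107,'pan')
A=np.c_[2*p,np.ones(len(p))]; 
sel=p[np.isin(np.arange(len(p)),np.arange(len(p)))]
x=np.linalg.lstsq(A,(p**2).sum(1),rcond=None)[0]; print('circle',x[:2],np.sqrt(x[2]+x[0]**2+x[1]**2))
E
```

```text
[ 15 127  84] [  8 148 164] [ 50  51 166] [ 51  55 148] [49 67 53]
2.35
rust 1057 [268.05 177.41] rect mm [589.5 -57.6] [30.  29.8] deg 70.0
green 1297 [200.1   49.97] rect mm [468.7 -75.3] [28.8 29. ] deg 88.8
pan 11955 [413.9  53.1] rect mm [534.1  74.5] [99.2 81.2] deg 70.4
circle [529.95  75.89] 46.47679019603258
```

Call:
arm_command(targets=[[0, 0, 0, 0.2, 0.5, 4, 6.5], [0, 0, 0, 0.2, 0.5, 8, 6.5], [0, 0, 0, 0.2, 0.5, 12, 6.5], [0, 0, 0, 0.2, 0.5, 16, 6.5], [0, 0, 0, 0.2, 0.5, 19, 6.5], [0, 0, 0, 0.2, 0.5, 20.5, 6.5], [0, 0, 0, 0.2, 0.5, 21.2, 6.5], [0, 0, 0, 0.2, 0.5, 21.2, 6.5]])

```text
clock: 3.15
ee_pos: [0.5882, -0.0534, 0.049]
ee_rot: [[-0.944, 0.331, 0.001], [0.331, 0.944, -0.0], [-0.001, 0.0, -1.0]]
force: [0.3, -0.0, 0.1]
gripper_width: 0.759
```

Call:
arm_command(targets=[[0, 0, 0, 0, 0, 0, 2], [0, 0, 0, 0, 0, 0, 2], [0, 0, 0, 0, 0, 0, 2], [0, 0, 0, 0, 0, 0, 2], [0, 0, 0, 0, 0, 0, 2], [0, 0, 0, 0, 0, 0, 2], [0, 0, 0, 0, 0, 0, 2], [0, 0, 0, 0, 0, 0, 2]], squeeze=25)

```text
clock: 3.95
ee_pos: [0.5892, -0.0543, 0.0503]
ee_rot: [[-0.943, 0.331, 0.003], [0.331, 0.943, -0.001], [-0.003, 0.0, -1.0]]
force: [-0.8, -0.5, 6.0]
gripper_width: 0.356
```

Call:
arm_command(targets=[[0, 0, 0, 0, 0, -2, 2], [0, 0, 0, 0, 0, -6, 2], [0, 0, 0, 0, 0, -11, 2], [0, 0, 0, 0, 0, -15, 2], [0, 0, 0, 2, 3, -17, 2], [0, 0, 0, 4, 7, -17, 2], [0, 0, 0, 6, 11, -17, 2], [0, 0, 0, 8, 15, -17, 2], [0, 0, 0, 9, 18, -17, 2], [0, 0, 0, 9, 18, -17, 2]])

```text
clock: 4.95
ee_pos: [0.5611, 0.1499, 0.2176]
ee_rot: [[-0.945, 0.327, -0.001], [0.327, 0.945, 0.002], [0.002, 0.002, -1.0]]
force: [-0.1, 0.2, -2.3]
gripper_width: 0.361
```

```bash
python3 - <<'E'
from m2 import *
b=cam('top','t2.png');w=cam('wrist','w2.png')
s=bot.observe(); print(s['clock'],np.array(s['ee_pos'])*1000,s['force'],s['gripper_width'])
cv2.imwrite('pics/x2.png',np.hstack([cv2.resize(b['frame'],(400,300)),cv2.resize(w['frame'],(400,300))])[:,:,::-1])
for p in [(.523,.0755,.107),(.537,.286,.107)]: print(proj(w,p),proj(b,p))
E
```

```text
5.05 [561.64 146.48 217.6 ] [-0.25 -0.21 -2.33] 0.35890312996586876
[147.3, 178.1] [226.1, 194.1]
[445.4, 96.2] [134.6, 188.8]
```

View pics/x2.png

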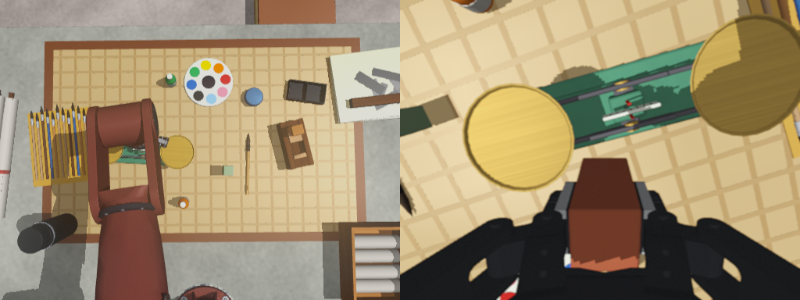

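Call:
arm_command(targets=[[0, 0, 0, 2, 3.5, 0, 2], [0, 0, 0, 4, 7.5, 0, 2], [0, 0, 0, 6, 11, 0, 2], [0, 0, 0, 6.8, 12.3, 0, 2], [0, 0, 0, 6.8, 12.3, 2, 2], [0, 0, 0, 6.8, 12.3, 4, 2], [0, 0, 0, 6.8, 12.3, 5, 2], [0, 0, 0, 6.8, 12.3, 5.8, 2], [0, 0, 0, 6.8, 12.3, 5.8, 2], [0, 0, 0, 6.8, 12.3, 5.8, 2]])

```text
clock: 6.05
ee_pos: [0.5396, 0.2841, 0.1609]
ee_rot: [[-0.943, 0.332, 0.001], [0.332, 0.943, 0.0], [-0.001, 0.0, -1.0]]
force: [0.4, -0.3, -1.6]
gripper_width: 0.361
```

Call:
arm_command(targets=[[0, 0, 0, 0, 0, 0.3, 2], [0, 0, 0, 0, 0, 0.6, 2], [0, 0, 0, 0, 0, 0.9, 2], [0, 0, 0, 0, 0, 1.1, 2], [0, 0, 0, 0, 0, 1.3, 2], [0, 0, 0, 0, 0, 1.4, 2], [0, 0, 0, 0, 0, 1.4, 2]])

```text
clock: 6.75
ee_pos: [0.5387, 0.2844, 0.146]
ee_rot: [[-0.943, 0.331, -0.001], [0.331, 0.943, -0.0], [0.001, -0.0, -1.0]]
force: [-0.1, -0.1, -1.9]
gripper_width: 0.357
```

Call:
arm_command(targets=[[0, 0, 0, 0, 0, 0.1, 2], [0, 0, 0, 0, 0, 0.1, 2]])

```text
clock: 6.95
ee_pos: [0.5389, 0.2845, 0.1452]
ee_rot: [[-0.943, 0.331, -0.0], [0.331, 0.943, -0.0], [0.0, -0.0, -1.0]]
force: [0.1, -0.2, -1.6]
gripper_width: 0.359
```

Call:
arm_command(targets=[[0, 0, 0, 0, 0, 0.1, 2], [0, 0, 0, 0, 0, 0.1, 2]])

```text
clock: 7.15
ee_pos: [0.5391, 0.2845, 0.1444]
ee_rot: [[-0.943, 0.331, 0.0], [0.331, 0.943, 0.0], [-0.0, 0.0, -1.0]]
force: [1.1, 0.4, -0.9]
gripper_width: 0.357
```

```bash
python3 - <<'E'
from h import *
w=cam('scene','s3.png'); s=bot.observe(); print(s['force'],s['ee_pos'])
u,v=proj(w,(.537,.286,.13)); u,v=int(u),int(v)
cv2.imwrite('pics/x3.png',cv2.resize(w['frame'][v-70:v+70,u-110:u+70],(720,560),interpolation=cv2.INTER_CUBIC)[:,:,::-1])
E
```

```text
[-0.30448212  0.62044224 -1.55328948] [0.53907431 0.28455009 0.14437946]
```

View pics/x3.png

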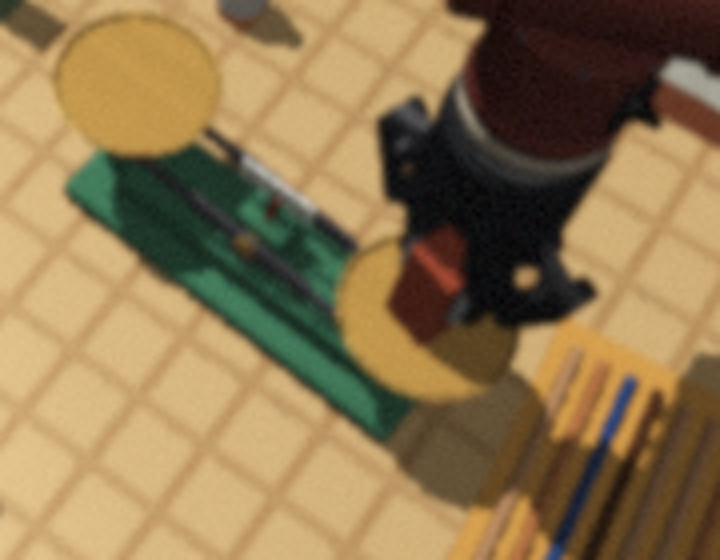

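The rust blank is over the left pan, close to its floor, and the beam looks tilted down on that side. I'll go down in small steps and watch the force.

Call:
arm_command(targets=[[0, 0, 0, 0, 0, 0.1, 2], [0, 0, 0, 0, 0, 0.1, 2]])

```text
clock: 7.4
ee_pos: [0.5391, 0.2846, 0.1444]
ee_rot: [[-0.943, 0.331, 0.0], [0.331, 0.943, 0.0], [-0.0, 0.0, -1.0]]
force: [-2.8, -0.1, 3.8]
gripper_width: 0.359
```

Call:
arm_command(targets=[[0, 0, 0, 0, 0, 0.1, 2], [0, 0, 0, 0, 0, 0.1, 2]])

```text
clock: 7.6
ee_pos: [0.5392, 0.2846, 0.1443]
ee_rot: [[-0.944, 0.331, 0.0], [0.331, 0.944, -0.0], [-0.0, -0.0, -1.0]]
force: [-3.8, -1.8, 9.0]
gripper_width: 0.36
```

Call:
arm_command(targets=[[0, 0, 0, 0, 0, -0.2, 2], [0, 0, 0, 0, 0, -0.2, 2], [0, 0, 0, 0, 0, -0.2, 6], [0, 0, 0, 0, 0, -0.2, 6], [0, 0, 0, 0, 0, -0.2, 6], [0, 0, 0, 0, 0, -0.2, 6], [0, 0, 0, 0, 0, -3, 6], [0, 0, 0, 0, 0, -7, 6], [0, 0, 0, 0, 0, -11, 6], [0, 0, 0, 0, 0, -12, 6]])

```text
clock: 8.6
ee_pos: [0.5419, 0.2857, 0.2688]
ee_rot: [[-0.943, 0.331, 0.01], [0.331, 0.943, 0.004], [-0.008, 0.007, -1.0]]
force: [-0.1, 0.4, 0.6]
gripper_width: 0.699
```

Call:
arm_command(targets=[[0, 0, -0.05, -0.6, -4, 0, 6], [0, 0, -0.1, -1.2, -8, 0, 6], [0, 0, -0.15, -1.8, -12, 0, 6], [0, 0, -0.2, -2.4, -16, 0, 6], [0, 0, -0.25, -3, -20, 0, 6], [0, 0, -0.3, -3.6, -24, 0, 6], [0, 0, -0.32, -4.2, -28, 0, 6], [0, 0, -0.32, -4.8, -32.5, 0, 6], [0, 0, -0.32, -5.3, -36.4, 0, 6], [0, 0, -0.32, -5.3, -36.4, 2, 6]])

```text
clock: 9.6
ee_pos: [0.4694, -0.0812, 0.2445]
ee_rot: [[-1.0, 0.023, 0.006], [0.023, 1.0, -0.004], [-0.006, -0.004, -1.0]]
force: [0.4, -0.0, 0.5]
gripper_width: 0.701
```

```bash
python3 - <<'E'
from m2 import *
w=cam('wrist'); s=bot.observe(); print(s['clock'],np.array(s['ee_pos'])*1000,np.array(s['ee_rot']))
u,v=map(int,proj(w,(.4687,-.0753,.075)));print(u,v)
blob(w,(u-40,v-40,u+40,v+40),lambda H,S,V:(H>35)&(H<95)&(V>120),.075,'green')
b=cam('top')
blob(b,(100,150,170,220),lambda H,S,V:(H<13)&(S>120)&(V>140),.169,'rust')
E
```

```text
9.65 [466.56 -78.43 239.05] [[-1.    0.02 -0.  ]
 [ 0.02  1.    0.  ]
 [ 0.    0.   -1.  ]]
268 174
green 1038 [268.72 173.39] rect mm [468.  -75.1] [28.3 28. ] deg 88.7
rust 193 [129.22 186.91] rect mm [538.3 281.3] [29.6 30.2] deg 71.8
```

Call:
arm_command(targets=[[0, 0, 0, -0.1, 0.3, 4, 6], [0, 0, 0, -0.1, 0.3, 8, 6], [0, 0, 0, -0.1, 0.3, 12, 6], [0, 0, 0, -0.1, 0.3, 16, 6], [0, 0, 0, -0.1, 0.3, 18, 6], [0, 0, 0, -0.1, 0.3, 18.9, 6], [0, 0, 0, -0.1, 0.3, 18.9, 6], [0, 0, 0, -0.1, 0.3, 18.9, 2], [0, 0, 0, -0.1, 0.3, 18.9, 2], [0, 0, 0, -0.1, 0.3, 18.9, 2]])

```text
clock: 10.7
ee_pos: [0.471, -0.0739, 0.055]
ee_rot: [[-1.0, 0.018, 0.004], [0.018, 1.0, -0.001], [-0.004, -0.001, -1.0]]
force: [1.0, 0.6, 1.5]
gripper_width: 0.349
```

Call:
arm_command(targets=[[0, 0, 0, 0, 0, 0, 2], [0, 0, 0, 0, 0, 0, 2], [0, 0, 0, 0, 0, 0, 2], [0, 0, 0, 0, 0, 0, 2]])

```text
clock: 11.1
ee_pos: [0.471, -0.074, 0.0549]
ee_rot: [[-1.0, 0.018, 0.003], [0.018, 1.0, -0.001], [-0.003, -0.001, -1.0]]
force: [-0.4, 0.9, 7.3]
gripper_width: 0.351
```

Call:
arm_command(targets=[[0, 0, 0, 0, 0, -2, 2], [0, 0, 0, 0, 0, -6, 2], [0, 0, 0, 0, 0, -11, 2], [0, 0, 0, 0, 0, -15, 2], [0, 0, 0, -1, 3, -16, 2], [0, 0, 0, -2.5, 7, -16, 2], [0, 0, 0, -4, 11, -16, 2], [0, 0, 0, -5, 15, -16, 2], [0, 0, 0, -5, 15.1, -15, 2], [0, 0, 0, -5, 15.1, -13, 2]])

```text
clock: 12.1
ee_pos: [0.5232, 0.0777, 0.1842]
ee_rot: [[-1.0, 0.015, 0.003], [0.015, 1.0, -0.0], [-0.003, -0.0, -1.0]]
force: [0.1, 0.1, -1.3]
gripper_width: 0.35
```

```bash
python3 - <<'E'
from m2 import *
w=cam('wrist','w4.png');a=cam('scene'); s=bot.observe(); print(s['clock'],np.array(s['ee_pos'])*1000,s['force'])
u,v=proj(a,(.53,.18,.13)); u,v=int(u),int(v)
A=cv2.resize(a['frame'][v-60:v+70,u-80:u+90],(520,400),interpolation=cv2.INTER_CUBIC)
cv2.imwrite('pics/x4.png',np.hstack([A,cv2.resize(w['frame'],(280,400))])[:,:,::-1])
E
```

```text
12.2 [518.84  76.48 179.59] [-1.17 -0.57 -1.32]
```

View pics/x4.png

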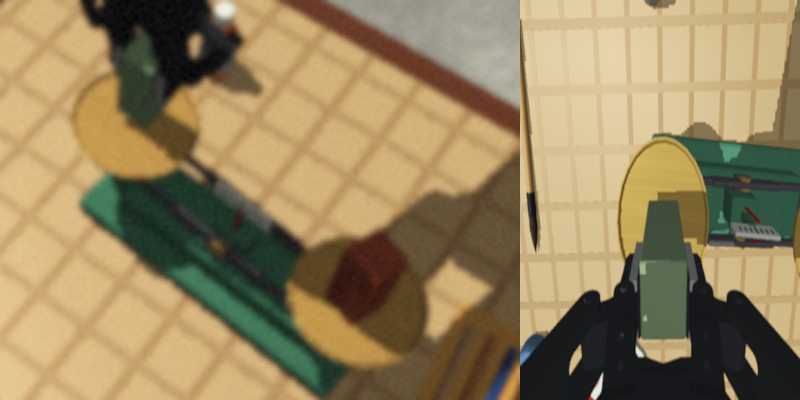

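Rust stands on the left pan, which is down, and green hangs over the raised right pan. Now I'll lower green gently.

Call:
arm_command(targets=[[0, 0, 0, -0.3, 0, 0.5, 2], [0, 0, 0, -0.3, 0, 1.0, 2], [0, 0, 0, -0.3, 0, 1.3, 2], [0, 0, 0, -0.3, 0, 1.6, 2], [0, 0, 0, -0.3, 0, 1.8, 2], [0, 0, 0, -0.3, 0, 1.8, 2]])

```text
clock: 12.8
ee_pos: [0.5253, 0.0762, 0.1655]
ee_rot: [[-1.0, 0.018, 0.0], [0.018, 1.0, -0.0], [-0.0, -0.0, -1.0]]
force: [1.0, -1.5, -0.1]
gripper_width: 0.343
```

Call:
arm_command(targets=[[0, 0, 0, 0, 0, 0.2, 2], [0, 0, 0, 0, 0, 0.4, 2], [0, 0, 0, 0, 0, 0.4, 2]])

```text
clock: 13.1
ee_pos: [0.5253, 0.0764, 0.1612]
ee_rot: [[-1.0, 0.018, 0.001], [0.018, 1.0, -0.0], [-0.001, -0.0, -1.0]]
force: [0.1, -0.7, 0.0]
gripper_width: 0.349
```

Call:
arm_command(targets=[[0, 0, 0, 0, 0, 0, 4.5], [0, 0, 0, 0, 0, 0, 6], [0, 0, 0, 0, 0, 0, 6], [0, 0, 0, 0, 0, 0, 6], [0, 0, 0, 0, 0, 0, 6], [0, 0, 0, 0, 0, -3, 6], [0, 0, 0, 0, 0, -7, 6], [0, 0, 0, 0, 0, -11, 6], [0, 0, 0, 6, 0, -12, 6], [0, 0, 0, 9, 0, -12, 6]])

```text
clock: 14.1
ee_pos: [0.4356, 0.0781, 0.2841]
ee_rot: [[-1.0, 0.018, 0.004], [0.018, 1.0, 0.0], [-0.004, 0.0, -1.0]]
force: [0.1, 0.2, 0.1]
gripper_width: 0.694
```

Call:
arm_command(targets=[[0, 0, 0, 0, 0, 0, 6], [0, 0, 0, 0, 0, 0, 6], [0, 0, 0, 0, 0, 0, 6], [0, 0, 0, 0, 0, 0, 6]])

```text
clock: 14.5
ee_pos: [0.4361, 0.078, 0.2815]
ee_rot: [[-1.0, 0.018, 0.0], [0.018, 1.0, 0.0], [-0.0, 0.0, -1.0]]
force: [-0.4, -0.2, -0.1]
gripper_width: 0.702
```

```bash
cp m2.py m3.py; python3 - <<'E'
from m2 import *
a=cam('scene','s5.png');w=cam('wrist','w5.png'); s=bot.observe(); print(s['clock'],np.array(s['ee_pos'])*1000)
u,v=proj(a,(.53,.18,.13)); u,v=int(u),int(v)
A=cv2.resize(a['frame'][v-60:v+70,u-80:u+90],(450,345),interpolation=cv2.INTER_CUBIC)
cv2.imwrite('pics/x5.png',np.hstack([A,cv2.resize(w['frame'],(350,345))])[:,:,::-1])
for z in(.169,.178,.187): print(proj(w,(.525,.076,z)),proj(a,(.525,.076,z)),proj(a,(.539,.284,z)))
E
```

```text
14.6 [435.95  78.04 281.24]
[260.8, 302.2] [296.2, 185.0] [374.8, 240.7]
[260.8, 309.0] [296.4, 182.7] [375.8, 238.8]
[260.8, 316.2] [296.7, 180.4] [376.9, 236.8]
```

View pics/x5.png

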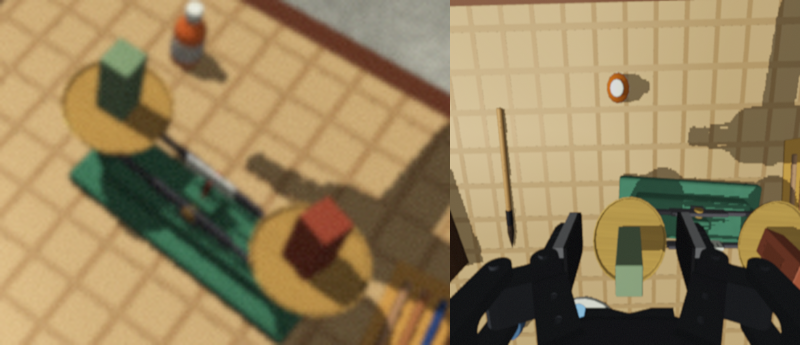

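Both blanks stand free on the pans. The tilt is only about 2 px in the scene view, so I'll compare pan outlines with the earlier images.

```bash
python3 - <<'E'
from m2 import *
a=cam('scene')
def rim(fr,cx,cy):
    hsv=cv2.cvtColor(fr,cv2.COLOR_RGB2HSV).astype(int); m=((hsv[...,1]>135)&(hsv[...,0]>14)&(hsv[...,0]<28)).astype(np.uint8)
    q=m*0; q[int(cy)-24:int(cy)+26,int(cx)-30:int(cx)+30]=1; m&=q
    n,l,s,c=cv2.connectedComponentsWithStats(m); k=1+np.argmax(s[1:,4]); return s[k], (l==k)
for nm in ['s1.png','s3.png','s5.png']:
    fr=cv2.imread('pics/'+nm)[:,:,::-1].copy()
    print(nm,[ (list(map(int,rim(fr,*proj(a,p))[0]))) for p in [(.523,.0755,.105),(.537,.286,.105)]])
# edge profile tracking: template match of left-lower pan rim patches, s1 as level reference
g={n:cv2.cvtColor(cv2.imread('pics/'+n),cv2.COLOR_BGR2GRAY).astype(np.float32) for n in['s1.png','s3.png','s5.png']}
for name,p in [('R',(.523,.0755,.105)),('L',(.537,.286,.105))]:
    u,v=proj(a,p); ex=[proj(a,(p[0],p[1],z))[1] for z in(.096,.105,.114)]; print(name,'expected rows',ex)
    x=int(u)-14 ; 
    for n in g:
        out=[]
        for xx in range(int(u)-16,int(u)-5,2):
            col=cv2.GaussianBlur(g[n],(3,3),0)[int(v)+8:int(v)+28,xx]; d=np.abs(np.diff(col)); out.append(round(float((d**2*np.arange(len(d))).sum()/(d**2).sum()),2))
        print(n,out)
E
```

```text
s1.png [[274, 183, 42, 37, 1162], [346, 234, 46, 44, 1543]]
s3.png [[274, 181, 42, 36, 1166], [345, 237, 45, 42, 894]]
s5.png [[274, 183, 42, 35, 835], [345, 234, 47, 45, 1096]]
R expected rows [201.2, 199.3, 197.3]
s1.png [11.74, 11.59, 11.03, 9.34, 9.08, 9.76]
s3.png [12.58, 11.48, 10.16, 9.41, 7.51, 8.27]
s5.png [12.83, 11.56, 10.1, 9.45, 7.34, 8.24]
L expected rows [255.1, 253.4, 251.7]
s1.png [8.53, 9.31, 9.92, 11.24, 12.39, 13.19]
s3.png [9.78, 11.0, 12.29, 13.48, 13.37, 10.15]
s5.png [9.83, 10.93, 12.22, 13.38, 13.17, 9.32]
```

The outlines match the "left pan pressed down" image (left rim 1–2 rows lower, right rim higher), and the lift forces agree (about 1.7 N against 1.3 N). So rust is the heavier one, and I'm going back for it.

Call:
arm_command(targets=[[0, 0, 0.08, -2.5, 4, 0, 6.5], [0, 0, 0.16, -5, 8.5, 0, 6.5], [0, 0, 0.24, -7, 13, 0, 6.5], [0, 0, 0.32, -9, 17, 0, 6.5], [0, 0, 0.32, -9.9, 20.8, 0, 6.5], [0, 0, 0.32, -9.9, 20.8, 0, 6.5], [0, 0, 0.32, -9.9, 20.8, 0, 6.5]])

```text
clock: 15.35
ee_pos: [0.5378, 0.2849, 0.2803]
ee_rot: [[-0.944, 0.33, -0.002], [0.33, 0.944, -0.001], [0.001, -0.002, -1.0]]
force: [0.9, -0.2, 0.5]
gripper_width: 0.763
```

```bash
python3 - <<'E'
from m2 import *
w=cam('wrist','w6.png'); s=bot.observe(); print(s['clock'],np.array(s['ee_pos'])*1000,np.array(s['ee_rot']))
for z in (.169,.187):
    u,v=map(int,proj(w,(.539,.283,z)));print(u,v)
    blob(w,(u-50,v-30,u+50,min(v+50,384)),lambda H,S,V:((H<14)|(H>172))&(S>110)&(V>120),z,'rust')
b=cam('top')
for z in (.169,.187):blob(b,(100,150,170,220),lambda H,S,V:(H<13)&(S>120)&(V>140),z,'rustTop')
print(rel((.539,.2835,.146)))
E
```

```text
15.4 [537.7  283.98 280.5 ] [[-0.94  0.33 -0.  ]
 [ 0.33  0.94 -0.  ]
 [ 0.   -0.   -1.  ]]
259 197
rust 1620 [261.84 197.74] rect mm [540.5 284.4] [29.8 30.1] deg 70.7
259 204
rust 1620 [261.84 197.74] rect mm [535.6 286.1] [27.5 27.8] deg 70.7
rustTop 54 [131.13 182.61] rect mm [547.1 278.2] [29.1  9.4] deg 69.0
rustTop 54 [131.13 182.61] rect mm [546.  273.2] [28.6  9.2] deg 69.0
[-0.14  0.07 13.48]
```

The top-face size fits z = 0.169 (30 mm) and not 0.187 (27.5 mm), so the rust pan is down: rust is heavier. Grasping it.

Call:
arm_command(targets=[[0, 0, 0, -0.2, 0.1, 4, 6.5], [0, 0, 0, -0.2, 0.1, 8, 6.5], [0, 0, 0, -0.2, 0.1, 11, 6.5], [0, 0, 0, -0.2, 0.1, 12.5, 6.5], [0, 0, 0, -0.2, 0.1, 13.2, 6.5], [0, 0, 0, -0.2, 0.1, 13.2, 6.5], [0, 0, 0, -0.2, 0.1, 13.2, 2], [0, 0, 0, -0.2, 0.1, 13.2, 2], [0, 0, 0, -0.2, 0.1, 13.2, 2], [0, 0, 0, -0.2, 0.1, 13.2, 2]])

```text
clock: 16.45
ee_pos: [0.5413, 0.285, 0.1514]
ee_rot: [[-0.944, 0.331, 0.003], [0.331, 0.944, 0.001], [-0.003, 0.002, -1.0]]
force: [-0.3, -0.7, 4.8]
gripper_width: 0.358
```

Call:
arm_command(targets=[[0, 0, 0, 0, 0, 0, 2], [0, 0, 0, 0, 0, 0, 2], [0, 0, 0, 0, 0, 0, 2], [0, 0, 0, 0, 0, 0, 2], [0, 0, 0, 0, 0, 0, 2]])

```text
clock: 16.95
ee_pos: [0.5413, 0.285, 0.1514]
ee_rot: [[-0.944, 0.331, 0.003], [0.331, 0.944, 0.001], [-0.003, 0.002, -1.0]]
force: [0.2, -1.0, 4.7]
gripper_width: 0.36
```

Call:
arm_command(targets=[[0, 0, 0, 0, 0, -2, 2], [0, 0, 0, 0, 0, -6, 2], [0, 0, 0, 0, 0, -10, 2], [0, 0, 0, 0, 0, -14, 2], [0, 0, -0.05, -2, -3.5, -14, 2], [0, 0, -0.1, -4, -7.5, -14, 2], [0, 0, -0.15, -6, -11.5, -14, 2], [0, 0, -0.2, -8, -15.5, -14, 2], [0, 0, -0.25, -10, -19.5, -14, 2], [0, 0, -0.3, -12, -23.5, -14, 2]])

```text
clock: 17.95
ee_pos: [0.5747, 0.0216, 0.2883]
ee_rot: [[-0.999, 0.035, -0.002], [0.035, 0.999, 0.0], [0.002, 0.0, -1.0]]
force: [0.0, -0.0, -1.4]
gripper_width: 0.358
```

```bash
python3 - <<'E'
from m2 import *
s=bot.observe(); print(s['clock'],np.array(s['ee_pos'])*1000,s['force'],s['gripper_width'],s['joint_pos'])
R=np.array(s['ee_rot']); print(np.degrees(np.arctan2(R[1,1],R[0,1])),rel((.632,-.274,.25)))
E
```

```text
17.95 [574.67  21.65 288.31] [ 0.01 -0.   -1.39] 0.35812063269191924 [-0.08  0.08  1.69  0.    1.37 -1.62]
87.9713089690702 [ -6.78 -29.34   3.81]
```

Call:
arm_command(targets=[[0, 0, -0.06, -1, -4, 0, 2], [0, 0, -0.12, -2, -8, 0, 2], [0, 0, -0.18, -3, -12, 0, 2], [0, 0, -0.24, -4, -16, 0, 2], [0, 0, -0.25, -5, -20, 1, 2], [0, 0, -0.25, -6, -24, 2, 2], [0, 0, -0.25, -6.5, -28, 3, 2], [0, 0, -0.25, -6.8, -29.3, 3, 2], [0, 0, -0.25, -6.8, -29.3, 3, 2], [0, 0, -0.25, -6.8, -29.3, 3, 2]])

```text
clock: 18.95
ee_pos: [0.6321, -0.2712, 0.2588]
ee_rot: [[-0.978, -0.211, -0.001], [-0.211, 0.978, 0.002], [0.0, 0.002, -1.0]]
force: [0.2, -0.0, -1.7]
gripper_width: 0.358
```

```bash
python3 - <<'E'
from m2 import *
w=cam('wrist','w7.png'); s=bot.observe(); print(s['clock'],np.array(s['ee_pos'])*1000,s['force'],s['gripper_width'],np.array(s['joint_pos']))
np.savez('w7.npz',R=w['R'],t=w['t'],k=[w['fx'],w['fy'],w['cx'],w['cy']])
R=np.array(s['ee_rot']); print(np.degrees(np.arctan2(R[1,1],R[0,1])))
print(proj(w,(.5343,-.295,.056)))
cv2.imwrite('pics/x7.png',cv2.resize(w['frame'][0:280],(800,438),interpolation=cv2.INTER_CUBIC)[:,:,::-1])
E
```

```text
19.0 [ 632.29 -270.67  259.35] [ 0.66 -0.07 -1.25] 0.3587057502657766 [-0.51  0.34  1.44  0.    1.36 -2.29]
102.21902204526342
[257.9, 59.3]
```

View pics/x7.png

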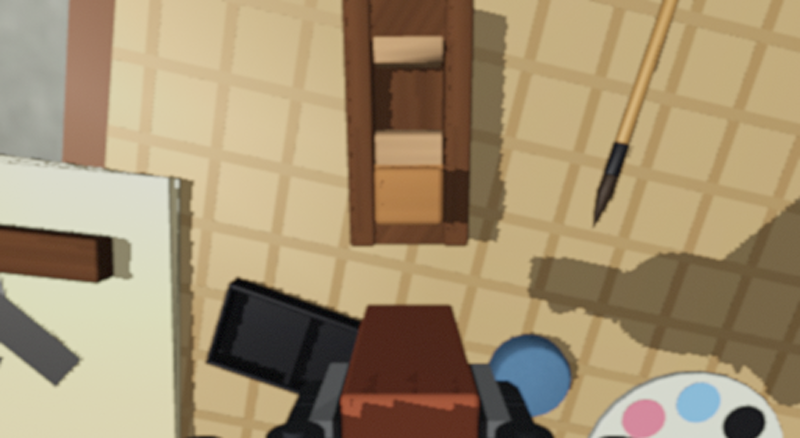

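The wrist view shows the bed square to the tool. In view pixels, the packing is at rows 37–68, the jaw at rows 131–165, the slot edges at columns 373 and 443, the +x end corners at (350,243) and (468,241), and the wedge head at (375–442, 167–222).

```bash
cat > r7.py <<'E'
from m2 import *
d=np.load('w7.npz'); k=d['k']; f=dict(R=d['R'],t=d['t'],fx=k[0],fy=k[1],cx=k[2],cy=k[3])
th=np.radians(12.2); c,s=np.cos(th),np.sin(th); B=np.array([[c,s],[-s,c]])  # world->bed axes
o=np.array([.5343,-.295])
def q(u,v,z,n):
    p=ray(f,u/1.5625,v/1.5625,z)[:2]; print(n,p*1000,'bed',(B@(p-o))*1000)
for a in [(350,243,.056,'cornL'),(468,241,.056,'cornR'),(343,2,.056,'edgeL far'),(473,2,.056,'edgeR far'),(375,63,.060,'pack top inner L'),(443,69,.06,'pack inR'),(375,131,.06,'jaw inL'),(443,131,.06,'jaw inR'),(373,100,.056,'slotL'),(443,100,.056,'slotR'),(375,167,.103,'wedge'),(442,167,.103,'w'),(374,222,.103,'w'),(442,222,.103,'w')]: q(*a)
E
python3 r7.py
```

```text
cornL [ 626.66 -308.95] bed [ 87.33 -33.15]
cornR [ 610.11 -237.74] bed [86.19 39.95]
edgeL far [ 495.27 -337.15] bed [-47.05 -32.96]
edgeR far [ 480.1  -266.81] bed [-47.02  39.01]
pack top inner L [ 522.73 -313.45] bed [-15.21 -15.59]
pack inR [ 517.73 -275.38] bed [-12.05  22.68]
jaw inL [ 558.51 -306.38] bed [ 21.26 -16.24]
jaw inR [ 550.22 -267.82] bed [21.3 23.2]
slotL [ 541.86 -311.09] bed [  3.98 -17.32]
slotR [ 533.33 -271.49] bed [ 4.02 23.19]
wedge [ 576.88 -300.16] bed [ 40.52 -14.05]
w [ 569.67 -266.64] bed [40.57 20.25]
w [ 604.53 -295.24] bed [ 68.59 -15.08]
w [ 597.02 -260.29] bed [68.64 20.67]
```

Call:
arm_command(targets=[[0, 0, 0, 3, 0, 0, 2], [0, 0, 0, 6.5, 0, 0, 2], [0, 0, 0, 9.5, 0, 0, 2], [0, 0, 0, 10.1, 0, 0, 2], [0, 0, 0, 10.1, 0, 3, 2], [0, 0, 0, 10.1, 0, 6, 2], [0, 0, 0, 10.1, 0, 9, 2], [0, 0, 0, 10.1, 0, 11.5, 2], [0, 0, 0, 10.1, 0, 12.5, 2], [0, 0, 0, 10.1, 0, 12.5, 2]])

```text
clock: 20.0
ee_pos: [0.5331, -0.2916, 0.1328]
ee_rot: [[-0.977, -0.212, -0.002], [-0.212, 0.977, 0.002], [0.002, 0.003, -1.0]]
force: [0.5, -0.9, -2.2]
gripper_width: 0.361
```

```bash
python3 - <<'E'
from m2 import *
w=cam('wrist','w8.png'); s=bot.observe(); p=np.array(s['ee_pos']);print(s['clock'],p*1000,s['force'])
R=np.array(s['ee_rot']); print(np.degrees(np.arctan2(R[1,1],R[0,1])),rel((.534,-.292,.0914)))
a=cam('scene'); u,v=map(int,proj(a,(.534,-.292,.09)))
A=cv2.resize(a['frame'][v-50:v+50,u-50:u+50],(400,400),interpolation=cv2.INTER_CUBIC)
cv2.imwrite('pics/x8.png',np.hstack([A,cv2.resize(w['frame'][60:360,106:406],(400,400),interpolation=cv2.INTER_CUBIC)])[:,:,::-1])
E
```

```text
20.05 [ 534.05 -292.64  134.59] [ 0.52  0.26 -1.19]
102.22904661294538 [-0.01  0.06  4.32]
```

View pics/x8.png

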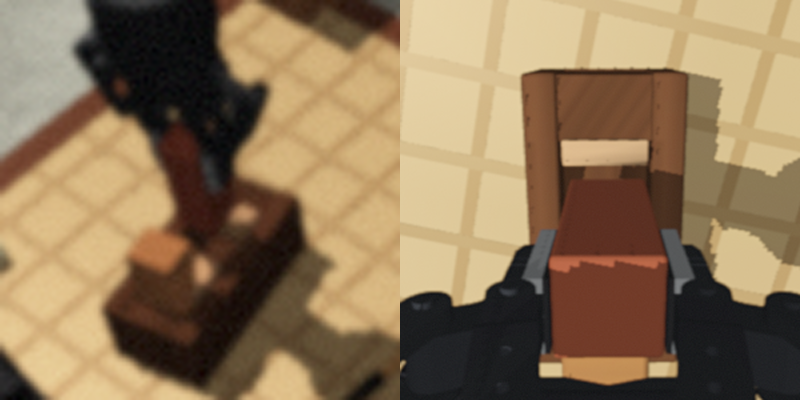

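The blank's lower edge is centred on the packing (columns 608 and 606), about 17 mm above it. Descending with force checks.

Call:
arm_command(targets=[[0, 0, 0, 0, 0, 0.8, 2], [0, 0, 0, 0, 0, 1.6, 2], [0, 0, 0, 0, 0, 2.4, 2], [0, 0, 0, 0, 0, 2.4, 2]])

```text
clock: 20.5
ee_pos: [0.5329, -0.293, 0.1087]
ee_rot: [[-0.978, -0.21, -0.001], [-0.21, 0.978, 0.001], [0.001, 0.002, -1.0]]
force: [0.1, 0.9, -2.0]
gripper_width: 0.36
```

Call:
arm_command(targets=[[0, 0, 0, 0, 0, 0.5, 2], [0, 0, 0, 0, 0, 1.0, 2], [0, 0, 0, 0, 0, 1.4, 2], [0, 0, 0, 0, 0, 1.4, 2]])

```text
clock: 20.9
ee_pos: [0.533, -0.2932, 0.0953]
ee_rot: [[-0.978, -0.21, -0.001], [-0.21, 0.978, 0.001], [0.001, 0.001, -1.0]]
force: [-0.9, -0.2, -1.9]
gripper_width: 0.359
```

Call:
arm_command(targets=[[0, 0, 0, 0, 0, 0.2, 2], [0, 0, 0, 0, 0, 0.3, 2], [0, 0, 0, 0, 0, 0.3, 2]])

```text
clock: 21.2
ee_pos: [0.5334, -0.2935, 0.0932]
ee_rot: [[-0.978, -0.211, -0.0], [-0.211, 0.978, 0.0], [0.0, 0.0, -1.0]]
force: [-0.5, 0.3, -1.2]
gripper_width: 0.357
```

Call:
arm_command(targets=[[0, 0, 0, 0, 0, 0.1, 2], [0, 0, 0, 0, 0, 0.1, 2]])

```text
clock: 21.4
ee_pos: [0.5335, -0.2935, 0.0923]
ee_rot: [[-0.978, -0.211, -0.0], [-0.211, 0.978, -0.0], [0.0, -0.0, -1.0]]
force: [0.2, -0.3, -1.7]
gripper_width: 0.357
```

Call:
arm_command(targets=[[0, 0, 0, 0, 0, 0.1, 2], [0, 0, 0, 0, 0, 0.1, 2]])

```text
clock: 21.6
ee_pos: [0.5336, -0.2936, 0.0914]
ee_rot: [[-0.978, -0.211, 0.0], [-0.211, 0.978, -0.0], [-0.0, -0.0, -1.0]]
force: [0.1, 0.7, -1.2]
gripper_width: 0.359
```

Call:
arm_command(targets=[[0, 0, 0, 0, 0, 0.1, 2], [0, 0, 0, 0, 0, 0.1, 2]])

```text
clock: 21.8
ee_pos: [0.5337, -0.2937, 0.0914]
ee_rot: [[-0.978, -0.211, 0.0], [-0.211, 0.978, -0.0], [-0.0, -0.0, -1.0]]
force: [-2.3, 1.6, 5.5]
gripper_width: 0.363
```

Call:
arm_command(targets=[[0, 0, 0, 0, 0, 0.1, 2], [0, 0, 0, 0, 0, 0.1, 2]])

```text
clock: 22.0
ee_pos: [0.5338, -0.2937, 0.0914]
ee_rot: [[-0.978, -0.211, -0.0], [-0.211, 0.978, -0.0], [0.0, 0.0, -1.0]]
force: [-3.8, 1.9, 9.7]
gripper_width: 0.362
```

The blank is on the floor, with contact at TCP z = 0.0914, just as predicted. I'll relax, release and retreat upward.

Call:
arm_command(targets=[[0, 0, 0, 0, 0, -0.2, 2], [0, 0, 0, 0, 0, -0.2, 2], [0, 0, 0, 0, 0, -0.2, 5.5], [0, 0, 0, 0, 0, -0.2, 5.5], [0, 0, 0, 0, 0, -0.2, 5.5], [0, 0, 0, 0, 0, -0.2, 5.5], [0, 0, 0, 0, 0, -3, 5.5], [0, 0, 0, 0, 0, -7, 5.5], [0, 0, 0, 0, 0, -10, 5.5], [0, 0, 0, 0, 0, -10, 5.5]])

```text
clock: 23.0
ee_pos: [0.5369, -0.2958, 0.1958]
ee_rot: [[-0.978, -0.211, 0.01], [-0.211, 0.978, -0.007], [-0.008, -0.009, -1.0]]
force: [-0.2, -0.0, 1.2]
gripper_width: 0.642
```

```bash
python3 - <<'E'
from m2 import *
w=cam('wrist','w9.png'); s=bot.observe(); p=np.array(s['ee_pos']);print(s['clock'],p*1000,s['force'])
u,v=map(int,proj(w,(.5336,-.293,.109))); print(u,v)
blob(w,(u-60,v-60,u+60,min(v+60,384)),lambda H,S,V:((H<14)|(H>172))&(S>110)&(V>115),.109,'rust')
blob(w,(u-60,v,u+60,384),lambda H,S,V:(H>13)&(H<20)&(S>120)&(V>130),.103,'wedge')
R=np.array(s['ee_rot']); print(np.degrees(np.arctan2(R[1,1],R[0,1])),rel((.5865,-.2815,.125)))
cv2.imwrite('pics/x9.png',w['frame'][:,:,::-1])
E
```

```text
23.05 [ 535.4  -294.84  192.85] [-0.14  0.25 -0.57]
267 199
rust 1770 [263.69 195.33] rect mm [ 533.3 -293.9] [30.5 30.8] deg 12.2
wedge 1761 [267.98 268.59] rect mm [ 585.8 -281.6] [28.3 35. ] deg 12.4
102.1589780769141 [-5.24  0.26  6.81]
```

View pics/x9.png

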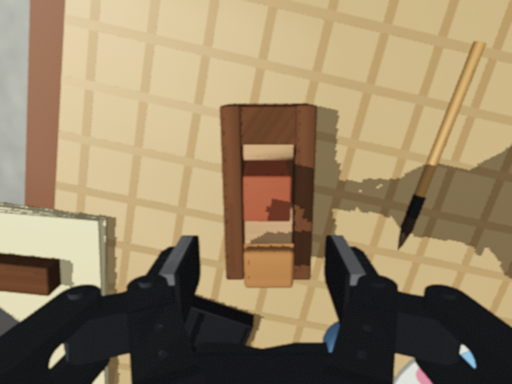

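The blank stands in the slot between packing and jaw, upright and with the right top size, and the wedge head is at (0.586, −0.282). Closing the fingers and moving over the wedge.

Call:
arm_command(targets=[[0, 0, 0, -2, 0.1, 0, 0], [0, 0, 0, -4, 0.2, 0, 0], [0, 0, 0, -5.2, 0.2, 0, 0], [0, 0, 0, -5.2, 0.2, 0, 0], [0, 0, 0, -5.2, 0.2, 2, 0], [0, 0, 0, -5.2, 0.2, 4, 0], [0, 0, 0, -5.2, 0.2, 5, 0], [0, 0, 0, -5.2, 0.2, 6, 0], [0, 0, 0, -5.2, 0.2, 6.4, 0], [0, 0, 0, -5.2, 0.2, 6.4, 0]])

```text
clock: 24.05
ee_pos: [0.5835, -0.2806, 0.1248]
ee_rot: [[-0.978, -0.21, -0.001], [-0.21, 0.978, 0.0], [0.001, 0.001, -1.0]]
force: [-0.0, 0.1, 0.1]
gripper_width: -0.004
```

Call:
arm_command(targets=[[0, 0, 0, 0, 0, 0.3, 0], [0, 0, 0, 0, 0, 0.6, 0], [0, 0, 0, 0, 0, 0.6, 0]])

```text
clock: 24.35
ee_pos: [0.5839, -0.2806, 0.1194]
ee_rot: [[-0.978, -0.211, 0.0], [-0.211, 0.978, -0.0], [-0.0, -0.0, -1.0]]
force: [-0.1, 0.3, -0.9]
gripper_width: -0.002
```

Call:
arm_command(targets=[[0, 0, 0, 0, 0, 0.2, 0], [0, 0, 0, 0, 0, 0.4, 0], [0, 0, 0, 0, 0, 0.4, 0]])

```text
clock: 24.65
ee_pos: [0.5844, -0.2808, 0.1163]
ee_rot: [[-0.978, -0.211, 0.001], [-0.211, 0.978, -0.001], [-0.001, -0.001, -1.0]]
force: [-1.0, 0.7, 4.1]
gripper_width: 0.001
```

Call:
arm_command(targets=[[0, 0, 0, 0, 0, 0.3, 0], [0, 0, 0, 0, 0, 0.6, 0], [0, 0, 0, 0, 0, 0.8, 0], [0, 0, 0, 0, 0, 1.0, 0], [0, 0, 0, 0, 0, 1.0, 0]])

```text
clock: 25.15
ee_pos: [0.5844, -0.2808, 0.1062]
ee_rot: [[-0.978, -0.211, 0.001], [-0.211, 0.978, -0.001], [-0.001, -0.001, -1.0]]
force: [-0.6, 0.7, 4.5]
gripper_width: -0.0
```

Call:
arm_command(targets=[[0, 0, 0, 0, 0, 0.1, 0], [0, 0, 0, 0, 0, 0.2, 0], [0, 0, 0, 0, 0, 0.2, 0]])

```text
clock: 25.45
ee_pos: [0.5844, -0.2808, 0.1044]
ee_rot: [[-0.978, -0.211, 0.001], [-0.211, 0.978, -0.001], [-0.001, -0.001, -1.0]]
force: [-1.2, 1.8, 6.0]
gripper_width: -0.002
```

Call:
arm_command(targets=[[0, 0, 0, 0, 0, 0.1, 0], [0, 0, 0, 0, 0, 0.1, 0]])

```text
clock: 25.65
ee_pos: [0.5844, -0.2809, 0.104]
ee_rot: [[-0.978, -0.211, 0.001], [-0.211, 0.978, -0.0], [-0.001, -0.001, -1.0]]
force: [-2.4, 1.4, 8.0]
gripper_width: -0.001
```

Call:
arm_command(targets=[[0, 0, 0, 0, 0, 0.1, 0], [0, 0, 0, 0, 0, 0.1, 0]])

```text
clock: 25.85
ee_pos: [0.5845, -0.2809, 0.1038]
ee_rot: [[-0.978, -0.211, 0.001], [-0.211, 0.978, -0.0], [-0.001, -0.001, -1.0]]
force: [-4.1, 2.0, 10.5]
gripper_width: -0.002
```

Call:
arm_command(targets=[[0, 0, 0, 0, 0, 0, 0], [0, 0, 0, 0, 0, 0, 0]])

```text
clock: 26.05
ee_pos: [0.5845, -0.2809, 0.1038]
ee_rot: [[-0.978, -0.211, 0.001], [-0.211, 0.978, -0.001], [-0.001, -0.001, -1.0]]
force: [-3.1, 2.2, 10.6]
gripper_width: -0.001
```

Call:
arm_command(targets=[[0, 0, 0, 0, 0, 0.05, 0], [0, 0, 0, 0, 0, 0.05, 0]])

```text
clock: 26.25
ee_pos: [0.5845, -0.2809, 0.1038]
ee_rot: [[-0.978, -0.211, 0.001], [-0.211, 0.978, -0.001], [-0.001, -0.001, -1.0]]
force: [-4.4, 2.3, 12.3]
gripper_width: -0.001
```

Call:
arm_command(targets=[[0, 0, 0, 0, 0, 0, 0], [0, 0, 0, 0, 0, 0, 0]])

```text
clock: 26.45
ee_pos: [0.5845, -0.2809, 0.1037]
ee_rot: [[-0.978, -0.211, 0.001], [-0.211, 0.978, -0.001], [-0.001, -0.001, -1.0]]
force: [-3.8, 2.9, 11.9]
gripper_width: 0.003
```

The force is 12 N, within 9–13 N, and the wedge has stopped moving. Retreating for a final look.

Call:
arm_command(targets=[[0, 0, 0, 0, 0, -1, 0], [0, 0, 0, 0, 0, -4, 0], [0, 0, 0, 0, 0, -8, 0], [0, 0, 0, -4, 0, -11, 0], [0, 0, 0, -4, 0, -13, 0], [0, 0, 0, -4, 0, -13, 0], [0, 0, 0, -4, 0, -13, 0], [0, 0, 0, -4, 0, -13, 0]])

```text
clock: 27.25
ee_pos: [0.6213, -0.2717, 0.228]
ee_rot: [[-0.978, -0.21, -0.004], [-0.21, 0.978, 0.002], [0.003, 0.003, -1.0]]
force: [-0.5, -0.0, 0.3]
gripper_width: -0.001
```

```bash
python3 - <<'E'
from m2 import *
w=cam('wrist','w10.png');a=cam('scene','s10.png');s=bot.observe(); print(s['clock'],np.array(s['ee_pos'])*1000,s['force'])
u,v=map(int,proj(w,(.5336,-.293,.109)))
blob(w,(u-60,max(v-60,0),u+60,min(v+60,384)),lambda H,S,V:((H<14)|(H>172))&(S>110)&(V>115),.109,'rust')
blob(w,(u-60,v,u+60,384),lambda H,S,V:(H>13)&(H<20)&(S>120)&(V>130),.087,'wedge')
cv2.imwrite('pics/x10.png',np.hstack([cv2.resize(a['frame'],(400,300)),cv2.resize(w['frame'],(400,300))])[:,:,::-1])
E
```

```text
27.35 [ 621.38 -271.76  228.05] [ 0.51  0.41 -0.9 ]
rust 2194 [255.85  60.25] rect mm [ 532.4 -294. ] [30.3 30.8] deg 12.1
wedge 1776 [258.28 139.3 ] rect mm [ 586.1 -280.8] [30.9 35.5] deg 12.1
```

View pics/x10.png

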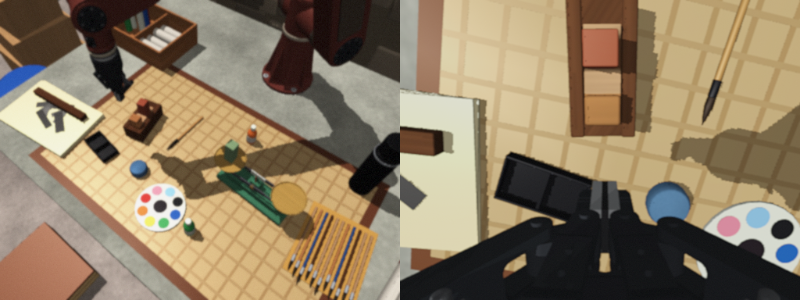

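```bash
python3 -c "
from rig import workorder
print(workorder.close_job())"
```

```text
the job is handed in; nothing more can be done
None
```

The rust blank proved the heavier one. It now stands in the slot of the seal-carving bed and the wedge is pushed home. The job was handed in at about 27 s of the 72 s allowed, and no verdict was reported.

- **Weighing:** I set rust on the left (+y) pan and green on the right one and let go of both. The rust pan went down. Three checks agreed: the pan outlines in the scene view, rust's apparent size from above, and the lift forces (about 1.7 N for rust, 1.3 N for green).
- **Seating:** Rust touched the slot's floor at the predicted height. The last images show it upright and turned within about 0.1° of the bed.
- **Wedge:** It moved at about 4.5–6 N, then the force rose steeply after roughly 16 mm. I stopped at about 12 N with the wedge no longer moving. That is near the top of the 9–13 N range; the jaw force itself was not measured.
- **Last look:** Green stands on its pan, nothing of the painter's looked moved, and the arm was clear of everything.

**Disagreements:** The top camera was about 3 mm off from the wrist camera in y, so I used the wrist camera. The seat position from the images is only good to about 2 mm. By my estimate the rust blank sits about 2 mm from the seat centre, while the wedge travel suggests nearer 4 mm. Both are well inside the 14 mm limit.

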